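Confirm the nut-topped cake at the packing bench

TASK

The nut-topped cake has been counted for the order: with your fingertips, lightly press the blue cap of the puck standing in front of it on its board until the cap goes down, and let it come up again; then lightly press the green order-complete button on the grey console and let that come up too. Leave the puck itself standing where it is, do not lift it, and leave the other pucks, the red button, the cakes and the cartons alone. Finish with the hand clear of everything.

Things in the scene. Friction and masses are not known exactly. Their poses are not given: they have to be found in the camera images.
- nut_button_top (a point): Centre of the top face of the blue cap (34 mm across) on the confirm puck of the nut cake; the one to press. Cap top as it stands unpressed: 52 mm above the table. The point rides with the cap; its z axis is up.
- nut_button (a joint): Travel of that blue cap: 0 up, 0.008 m fully down. A spring returns it: it starts to move at about 1.8 N, is half way at 3.9 N and fully down at 6 N; a press counts once past half its travel (4 mm).
- nut_puck: Confirm puck of the nut cake: loose grey disc with a rubber band, 66 mm across, 22 mm high, about 0.35 kg, with a black collar (50 mm across, 12 mm high) and the blue cap on top; all three pucks look alike. It stands on the robot's side of the board that carries the nut cake, in front of that cake. Origin at the centre of its underside, 6 mm above the table, z up.
- nut_cake: Cake in a tan paper collar, 64 mm across, 50 mm tall (up to 61 mm with topping); chopped dark brown nuts. Loose, about 0.15 kg, standing on the rear half of its wooden board, about 105 mm from its puck. Origin at the centre of its underside, 6 mm above the table.
- nut_board: Fixed wooden board, 190 x 125 x 6 mm, long side along its x axis (away from the robot), carrying the nut cake at +x and its puck at -x. Origin at the centre of its underside, on the table. The three boards stand side by side in any order.
- plain_button_top (a point): Centre of the top face of the blue cap (34 mm across) on the confirm puck of the plain cake; to be left alone. Cap top as it stands unpressed: 52 mm above the table. The point rides with the cap; its z axis is up.
- plain_button (a joint): Travel of that blue cap: 0 up, 0.008 m fully down. A spring returns it: it starts to move at about 1.8 N, is half way at 3.9 N and fully down at 6 N; a press counts once past half its travel (4 mm).
- plain_puck: Confirm puck of the plain cake: loose grey disc with a rubber band, 66 mm across, 22 mm high, about 0.35 kg, with a black collar (50 mm across, 12 mm high) and the blue cap on top; all three pucks look alike. It stands on the robot's side of the board that carries the plain cake, in front of that cake. Origin at the centre of its underside, 6 mm above the table, z up.
- plain_cake: Cake in a tan paper collar, 64 mm across, 50 mm tall (up to 61 mm with topping); smooth cream-coloured top, no topping. Loose, about 0.15 kg, standing on the rear half of its wooden board, about 105 mm from its puck. Origin at the centre of its underside, 6 mm above the table.
- plain_board: Fixed wooden board, 190 x 125 x 6 mm, long side along its x axis (away from the robot), carrying the plain cake at +x and its puck at -x. Origin at the centre of its underside, on the table. The three boards stand side by side in any order.
- berry_button_top (a point): Centre of the top face of the blue cap (34 mm across) on the confirm puck of the berry cake; to be left alone. Cap top as it stands unpressed: 52 mm above the table. The point rides with the cap; its z axis is up.
- berry_button (a joint): Travel of that blue cap: 0 up, 0.008 m fully down. A spring returns it: it starts to move at about 1.8 N, is half way at 3.9 N and fully down at 6 N; a press counts once past half its travel (4 mm).
- berry_puck: Confirm puck of the berry cake: loose grey disc with a rubber band, 66 mm across, 22 mm high, about 0.35 kg, with a black collar (50 mm across, 12 mm high) and the blue cap on top; all three pucks look alike. It stands on the robot's side of the board that carries the berry cake, in front of that cake. Origin at the centre of its underside, 6 mm above the table, z up.
- berry_cake: Cake in a tan paper collar, 64 mm across, 50 mm tall (up to 61 mm with topping); seven red berries. Loose, about 0.15 kg, standing on the rear half of its wooden board, about 105 mm from its puck. Origin at the centre of its underside, 6 mm above the table.
- berry_board: Fixed wooden board, 190 x 125 x 6 mm, long side along its x axis (away from the robot), carrying the berry cake at +x and its puck at -x. Origin at the centre of its underside, on the table. The three boards stand side by side in any order.
- green_button_top (a point): Centre of the top face of the green cap (34 mm across) on the console: the order-complete button, to be pressed second. 58 mm above the table when up; 8 mm towards the robot and 32 mm along y from the console's centre, in the console's frame. The point rides with the cap.
- green_button (a joint): Travel of the green cap: 0 up, 0.008 m fully down, the same spring as the blue caps; counts past 4 mm.
- red_button_top (a point): Centre of the top face of the red cap (34 mm across) on the console: the cancel button, to be left alone. 58 mm above the table when up; 8 mm towards the robot and -32 mm along y from the console's centre, in the console's frame. The point rides with the cap.
- red_button (a joint): Travel of the red cap: 0 up, 0.008 m fully down, the same spring as the blue caps; counts past 4 mm.
- console: Fixed light grey box, 100 (x) x 130 (y) x 34 mm, with a green and a red button side by side. Origin at the centre of its underside, on the table; z up. It stands at the left or the right end of the row of boards; a stack of three flat cake cartons stands at the other end.
- cartons: Stack of three flat cardboard cake cartons, 110 x 120 x 90 mm in all, at the other end of the row from the console. It does not move. Origin at the centre of its underside.
Not all that is in view belongs to the job. Leave any yellow look-alike of the nut_puck alone.

How it is judged:
On the way, in this order (a step that is already met when the one before it is completed fails the run):
1. the blue cap of the nut cake's puck is pressed past half its travel by the fingers, the green button being up (value of joint nut_button above 0.004 m and contact force between the fingers and nut_puck above 0.5 N and value of joint green_button below 0.0015 m), for 0.05 s.
2. then, that cap being up again, the green button is pressed past half its travel by the fingers (value of joint green_button above 0.004 m and contact force between the fingers and console above 0.5 N and value of joint nut_button below 0.0015 m), for 0.05 s.
At the end, for the whole second after the job is handed in: All five buttons are up again (within 1.5 mm); the nut cake's puck stands flat within 15 mm of where it was, at rest; the other pucks and the cakes are within 10 mm of where they were, the cakes upright (value of joint each of nut_button, plain_button, berry_button, green_button, red_button below 0.0015 m and distance of nut_puck from where it was at the start of the episode below 0.015 m and angle between each of nut_puck, nut_cake, plain_cake, berry_cake's own z axis and vertical below 0.1 rad and linear speed of nut_puck below 0.02 m/s and distance of each of nut_cake, plain_cake, berry_cake, plain_puck, berry_puck from where it was at the start of the episode below 0.01 m); the robot touches nothing.
It fails at once if another puck's cap or the red button is pressed (more than 2 mm) (value of joint any of plain_button, berry_button, red_button above 0.002 m).
It fails at once if the nut cake's puck is lifted (over 6 mm), tipped or shoved more than 15 mm (height (world z) of nut_puck above 0.012 m or angle between nut_puck's own z axis and vertical above 0.2 rad or distance of nut_puck from where it was at the start of the episode above 0.015 m).
It fails at once if a cake or another puck is moved more than 10 mm (distance of any of nut_cake, plain_cake, berry_cake, plain_puck, berry_puck from where it was at the start of the episode above 0.01 m).
It fails at once if the robot presses harder than 25 N on the nut cake's puck or the console (contact force between any of the arm, the fingers and nut_puck above 25 N or contact force between any of the arm, the fingers and console above 25 N).
It fails at once if the robot touches a cake, another puck or the cartons (more than 1 N) (contact force between any of the arm, the fingers and nut_cake above 1 N or contact force between any of the arm, the fingers and plain_cake above 1 N or contact force between any of the arm, the fingers and berry_cake above 1 N or contact force between any of the arm, the fingers and plain_puck above 1 N or contact force between any of the arm, the fingers and berry_puck above 1 N or contact force between any of the arm, the fingers and cartons above 1 N).
It also fails if it takes over 35 s, if anything falls off the work surface, if the arm or the gripper's body presses on something with over 40 N, if the wrist force passes 120 N, or if a joint passes its speed limit or range.

ROBOT

A 7-joint arm with a two-finger parallel gripper is mounted at the origin on the work surface. World frame = base frame: x ahead of the robot, y to its left, z up, the work surface at z = 0. Lengths are in m, angles in rad, forces in N, time in s.
With the tool pointing down it reaches from about 0.4 to 0.875 m from the base axis. Payload 19.3 kg.
Tool frame: the origin (TCP) lies at the very end of the fingers, on their centre line; the grasp point (between the pads) lies bot.pinch_z behind it (bot.pinch_z is the distance from the TCP to the grasp point, in m); z points along the fingers, y is the line along which they close (so a half turn about z gives the same grasp; the last joint's range is limited). The gripper opens to 85 mm and grips with 20 to 120 N. Pads are 22 mm wide; open, the fingers measure 114 mm over their backs; the gripper's body (76 mm by 85 mm) begins 54 mm behind the grasp point. The pads swing forward as they close: fully open they stand 13 mm farther back than shut.
Start: joints at [1.277, 0.521, -0.036, 1.599, 0.021, 1.021, -0.113], TCP at [0.139, -0.609, 0.231] pointing down, gripper open.
Joint ranges: [-2.91, 2.91], [-0.3, 2.13], [-1.5, 1.42], [0.17, 2.43], [-1.26, 4.41], [0.16, 1.93], [-2.52, 2.52]. Speed limits (rad/s): [1.89, 1.89, 2.39, 2.39, 3.01, 3.01, 3.01].

INTERFACE

Orientations are given as [roll, pitch, yaw] about the fixed x, y, z axes, in that order (R = Rz(yaw) Ry(pitch) Rx(roll)).
In Python, from workcell import bot, grab_frame, ticket gives the robot as it stands.
- The arm moves only by the tool arm_command, never from a script. Its argument "commands" is a list of rows, each a list of 3 entries, a list of its own where there are three numbers: the shift along the world's x, y, z in mm, then the turn about the world's z in rad, then the gripper command: -1 is fully open, 1 is shut, values between are in proportion. In form: [[[tx, ty, tz], roll, fingers], ...]. A call has 1 to 20 rows; each row shifts and turns the commanded pose from where the row before left it; what a row does not reach is not made up. A row lasts 1/10 s, in which the tool goes at most 50 mm and 8.59 degrees, less where a joint would pass 70% of its speed; a pose out of reach is approached as far as the arm can. A call with a gripper value outside its range is refused whole. The fingers move at their own pace and stop on an object; "newtons" is the grip in N (left out, the last holds). Time passes only in rows, so rows that do not move let the fingers close. It gives the time, the measured TCP pose, the force, the opening and the grip force at its end, in the units of the state.
- bot.observe(): the state, without advancing time (a new reading comes with each control period).
- grab_frame(name): name is "scene" or "top" or "wrist"; returns a dict with "image" (400x640x3 uint8, red, green, blue), "vertical_fov" (degrees; the focal length in pixels is half the picture's height over the tangent of half this angle, whatever the lens; pixels are square), "cx", "cy" (the principal point, pixels), "k1" (the pictures are not rectified: a ray, as slopes to the right and down, at radius r is drawn at 1 + k1 r^2 times it, then the intrinsics apply), "R" (3x3) and "t" (3): a world point X has camera coordinates R X + t. Camera axes: x right, y down, z forward; pixel columns grow to the right and rows downward; lengths in m; the calibration is good to about 2 mm. A picture is of the moment at which its call begins. There is no depth.
- ticket.job_done(): hands the job in; it is judged then, once.
The state is a dict: "clock": time; "qpos": joint angles; "qd": joint speeds; "joint_efforts": joint torques, N m; "position": TCP position; "tool_rot": TCP orientation; "force": force on the tool from outside, world axes, zero at the start; "moment": the same for the moment, N m; "grip_width": finger opening in m; "finger_force": force on a finger pad.
Only numpy, scipy, OpenCV 4.12 (cv2) and the standard library are available. Lean on these libraries where they do the work, as an engineer would, in place of code of your own. Each camera call takes 0.05 s, during which the arm holds its last target. There are 200 camera calls.

## Working session

There is one attempt and no reset: what is moved stays moved. The work goes in short steps, Python scripts to look and compute and a tool call to move; the robot and the scene stay as the last step left them, time stands still between calls to the robot, and variables do not carry over. Pictures are saved under pics/ and viewed, at most 10 in all, crops included, and the job is handed in when it is done.

Besides the shell and the picture viewer there is one more tool, called after "Request:" as a command line: name --argument value ..., lists and objects as JSON in quotes. arm_command: Moves the arm, as the interface text tells. Its arguments: {"type":"object","properties":{"commands":{"type":"array"},"newtons":{"type":"number"}},"required":["commands"]}

```bash
mkdir -p pics; cat > h.py <<'E'
import numpy as np, cv2
from workcell import bot, grab_frame, ticket
def K(f):
    h=f["image"].shape[0]; fl=h/2/np.tan(np.radians(f["vertical_fov"])/2)
    return fl
def pix2world(f,u,v,z):
    fl=K(f); d=np.array([(u-f["cx"])/fl,(v-f["cy"])/fl]); s=d.copy()
    for _ in range(50): s=d/(1+f["k1"]*(s@s))
    R=np.array(f["R"]);t=np.array(f["t"]); c=-R.T@t; r=R.T@np.array([*s,1])
    return c+r*(z-c[2])/r[2]
E
python3 - <<'E'
from h import *
import pickle
for n in ("top","scene"):
    f=grab_frame(n); pickle.dump(f,open(n+".pkl","wb")); cv2.imwrite(f"pics/{n}0.png",f["image"][:,:,::-1])
    print(n,f["vertical_fov"],f["cx"],f["cy"],f["k1"],-np.array(f["R"]).T@np.array(f["t"]))
s=bot.observe();print(s,bot.pinch_z)
E
```

```text
top 47.33043277672944 315.09394029652924 209.21726073287576 0.031749253964085636 [ 4.49393882e-01 -3.65613613e-05  1.46627622e+00]
scene 54.718418438795304 320.1664581687398 195.90298712797042 -0.0484637317662536 [1.29248106 0.37476846 0.61196071]
{'clock': 0.1, 'qpos': array([ 1.27677474,  0.52197113, -0.03632135,  1.59993251,  0.02120913,
        1.02107906, -0.11278909]), 'qd': array([ 0.00060378, -0.0004841 , -0.0004973 , -0.00344029,  0.0003586 ,
        0.00013654, -0.00158057]), 'joint_efforts': array([ 5.23594790e-03, -9.28464890e+01,  1.98416658e+00, -3.70526111e+01,
        1.80175854e-02,  5.49894146e-03,  1.37170233e-05]), 'position': array([ 0.13862168, -0.6091375 ,  0.23077955]), 'tool_rot': array([-3.14059100e+00,  7.97112042e-05,  2.23820725e-01]), 'force': array([ 0.48355265,  0.86187962, -0.1375707 ]), 'moment': array([0.02991069, 0.03030353, 0.00953159]), 'finger_force': 0.0, 'grip_width': 0.0851892506848716} 0.0187
```

View pics/top0.png

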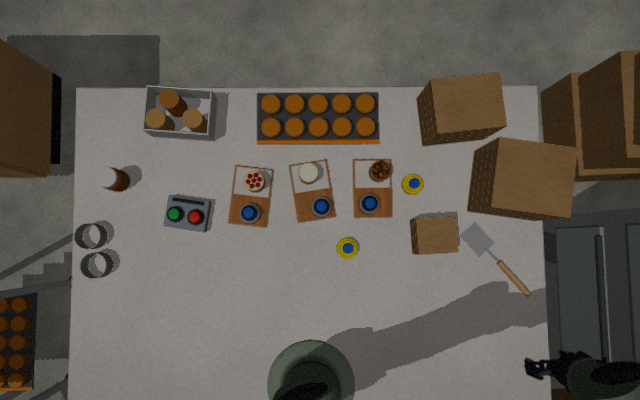

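View pics/scene0.png

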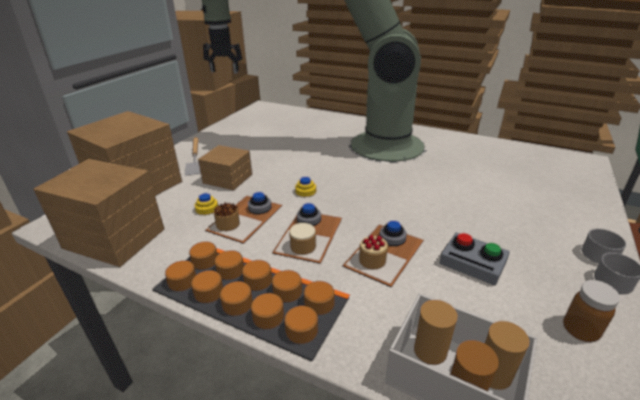

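The top view shows the nut cake at about (380,170) with its puck at (369,203). The green button is at (176,214) and the red at (195,216). Yellow look-alikes are at (348,248) and (413,184). I'll enlarge the top view to refine these.

```bash
python3 - <<'E'
from h import *
import pickle
f=pickle.load(open("top.pkl","rb")); im=f["image"][:,:,::-1]
a=cv2.resize(im[180:230,340:400],None,fx=8,fy=8,interpolation=cv2.INTER_CUBIC)
b=cv2.resize(im[190:240,160:220],None,fx=8,fy=8,interpolation=cv2.INTER_CUBIC)
cv2.imwrite("pics/crop1.png",np.vstack([a[:300],b[:300]]))
hsv=cv2.cvtColor(im,cv2.COLOR_BGR2HSV)
def blob(lo,hi,x0,y0,x1,y1,z,name):
    m=cv2.inRange(hsv,lo,hi)[y0:y1,x0:x1]
    v,u=np.nonzero(m); 
    u=u+x0;v=v+y0
    # mid of extents and centroid
    c=((u.min()+u.max())/2,(v.min()+v.max())/2)
    print(name,len(u),u.mean(),v.mean(),c,np.ptp(u)+1,np.ptp(v)+1,pix2world(f,u.mean(),v.mean(),z).round(4))
B=((100,120,50),(130,255,255))
blob(*B,355,188,385,220,.052,"nutcap"); blob(*B,305,190,335,222,.052,"plaincap"); blob(*B,235,198,265,230,.052,"berrycap")
blob((50,100,40),(90,255,255),160,200,188,230,.058,"green")
m=[0]
blob((0,150,60),(8,255,255),185,200,212,232,.058,"red")
print(pix2world(f,380,170,.056))
E
```

```text
nutcap 104 369.77884615384613 202.65384615384616 (np.float64(369.5), np.float64(202.5)) 12 12 [ 0.5622 -0.19    0.052 ]
plaincap 102 320.9901960784314 205.7058823529412 (np.float64(321.0), np.float64(205.5)) 11 12 [ 0.554 -0.038  0.052]
berrycap 102 248.04901960784315 212.2058823529412 (np.float64(248.0), np.float64(212.0)) 11 11 [0.5357 0.1881 0.052 ]
green 108 173.27777777777777 213.4537037037037 (np.float64(173.5), np.float64(213.5)) 12 12 [0.5334 0.4159 0.058 ]
red 93 194.01075268817203 216.93548387096774 (np.float64(194.0), np.float64(217.0)) 11 11 [0.5222 0.3527 0.058 ]
[ 0.6637595  -0.22310713  0.056     ]
```

View pics/crop1.png

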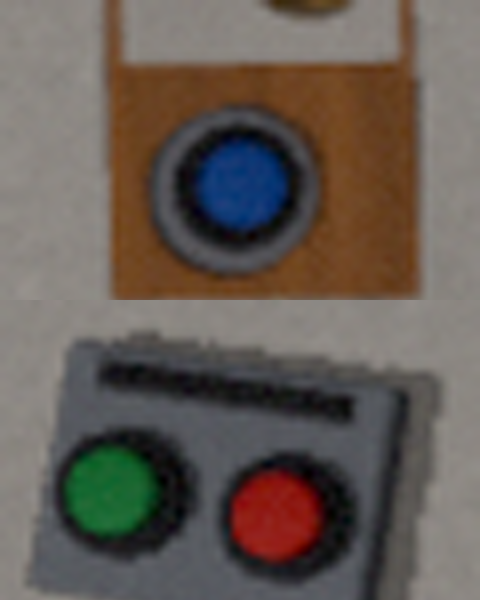

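The crop agrees with the blob centres: blue cap at (370,202.7), green at (173.5,213.5). The measured green-to-red distance is 64 mm, which matches the 2 x 32 mm given. Next I shut the fingers and fly over the nut puck at a safe height.

Request:
arm_command --commands '[[[20,20,5],0.05,1],[[30,30,5],0.07,1],[[30,30,0],0.07,1],[[30,30,0],0.07,1],[[30,30,0],0.07,1],[[30,30,0],0.07,1],[[30,30,0],0.07,1],[[30,30,0],0.07,1],[[30,30,0],0.07,1],[[30,30,0],0.07,1],[[30,30,0],0.07,1],[[30,30,0],0.07,1],[[30,30,0],0.07,1],[[30,30,0],0.07,1],[[14,9,0],0,1],[[0,0,0],0,1],[[0,0,0],0,1],[[0,0,0],0,1]]' --newtons 20

```text
clock: 1.9
position: [0.5618, -0.1917, 0.2412]
tool_rot: [-3.141, 0.001, 1.182]
force: [-0.0, 0.0, 0.5]
grip_width: -0.0002
finger_force: 0.0
```

Request:
arm_command --commands '[[[0,2,-30],0,1],[[0,0,-40],0,1],[[0,0,-40],0,1],[[0,0,-30],0,1],[[0,0,-20],0,1],[[0,0,-10],0,1],[[0,0,0],0,1],[[0,0,0],0,1]]'

```text
clock: 2.7
position: [0.563, -0.1889, 0.0723]
tool_rot: [3.141, 0.0, 1.183]
force: [0.6, -0.0, -0.3]
grip_width: 0.0002
finger_force: 0.0
```

```bash
python3 - <<'E'
from h import *
a=grab_frame("scene")["image"][:,:,::-1]; w=grab_frame("wrist")["image"][:,:,::-1]
a=cv2.resize(a[150:270,180:340],(480,360),interpolation=cv2.INTER_CUBIC)
w=cv2.resize(w,(320,200)); p=np.zeros((360,800,3),np.uint8);p[:,:480]=a;p[:200,480:]=w
cv2.imwrite("pics/near.png",p); s=bot.observe(); print(s["position"],s["force"])
E
```

```text
[ 0.56323447 -0.18880918  0.07256783] [-0.35296545 -0.62211556 -0.19617761]
```

View pics/near.png

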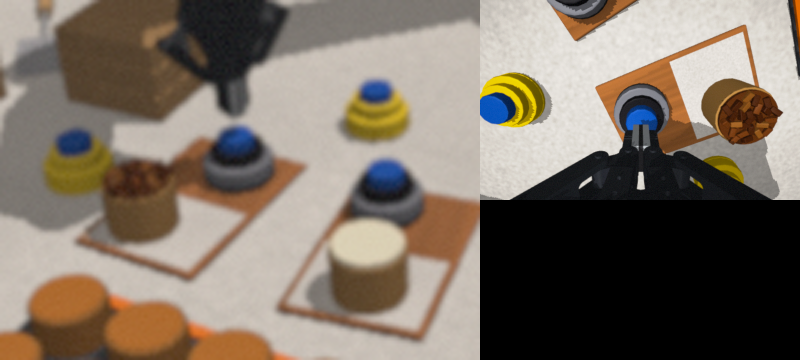

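The scene crop shows the shut fingertips at about (235,105), directly above the blue cap of the puck in front of the nut cake. The wrist view agrees. Next is the descent in small steps.

Request:
arm_command --commands '[[[0,0,-10],0,1],[[0,0,-6],0,1],[[0,0,-3],0,1],[[0,0,-2],0,1],[[0,0,-2],0,1],[[0,0,0],0,1],[[0,0,0],0,1]]'

```text
clock: 3.5
position: [0.5626, -0.1884, 0.0484]
tool_rot: [-3.141, 0.0, 1.184]
force: [-2.1, 0.3, 3.6]
grip_width: 0.0002
finger_force: 1.8
```

Request:
arm_command --commands '[[[0,0,-1],0,1],[[0,0,-1],0,1],[[0,0,0],0,1],[[0,0,0],0,1],[[0,0,0],0,1]]'

```text
clock: 4.0
position: [0.5627, -0.1884, 0.0464]
tool_rot: [3.141, -0.0, 1.184]
force: [-2.0, 1.0, 4.2]
grip_width: 0.0002
finger_force: 2.3
```

Request:
arm_command --commands '[[[0,0,-1],0,1],[[0,0,-0.5],0,1],[[0,0,0],0,1],[[0,0,0],0,1],[[0,0,0],0,1]]'

```text
clock: 4.5
position: [0.5628, -0.1884, 0.0448]
tool_rot: [3.141, -0.0, 1.184]
force: [-2.0, 0.7, 4.5]
grip_width: -0.0003
finger_force: 2.7
```

```bash
python3 - <<'E'
from h import *
F=[]
for i in range(6):
    f=grab_frame("wrist"); s=bot.observe(); F.append(s["force"])
print(np.mean(F,0),s["position"],s["finger_force"])
E
```

```text
[-1.85547113  0.4569804   5.13407025] [ 0.56276942 -0.18841383  0.04485699] 2.711409153359341
```

The averaged force is 5.1 N, which puts the cap at about 6 mm of travel, well past half. I'll release it straight up.

Request:
arm_command --commands '[[[0,0,2],0,1],[[0,0,4],0,1],[[0,0,8],0,1],[[0,0,20],0,1],[[0,0,30],0,1],[[0,0,30],0,1],[[0,0,16],0,1],[[0,0,0],0,1],[[0,0,0],0,1]]'

```text
clock: 5.7
position: [0.5626, -0.1885, 0.1549]
tool_rot: [3.141, 0.0, 1.184]
force: [-1.0, 0.8, -0.4]
grip_width: -0.0
finger_force: 0.0
```

Request:
arm_command --commands '[[[0,15,0],0.02,1],[[0,25,0],0.05,1],[[-2,35,0],0.05,1],[[-2,35,0],0.05,1],[[-2,35,0],0.05,1],[[-2,35,0],0.05,1],[[-2,35,0],0.05,1],[[-2,35,0],0.05,1],[[-2,35,0],0.05,1],[[-2,35,0],0.05,1],[[-2,35,0],0.05,1],[[-2,35,0],0.05,1],[[-2,35,0],0.05,1],[[-2,35,0],0.05,1],[[-2,35,0],0.05,1],[[-2,35,0],0.05,1],[[-2,35,0],0.05,1],[[0,25,0],0.05,1],[[0,14,0],0.02,1],[[0,0,0],0,1]]'

```text
clock: 7.7
position: [0.5306, 0.4182, 0.1542]
tool_rot: [-3.141, -0.001, 2.078]
force: [-0.7, -1.7, -0.1]
grip_width: 0.0001
finger_force: 0.0
```

```bash
python3 - <<'E'
from h import *
f=grab_frame("top"); im=f["image"][:,:,::-1]
w=cv2.resize(grab_frame("wrist")["image"][:,:,::-1],(320,200)); 
a=cv2.resize(im[150:240,150:410],(780,270),interpolation=cv2.INTER_CUBIC); p=np.zeros((470,780,3),np.uint8);p[:270]=a;p[270:,:320]=w
cv2.imwrite("pics/over.png",p); s=bot.observe(); print(s["position"],s["tool_rot"],s["force"])
E
```

```text
[0.5321753  0.41520476 0.15435521] [-3.14079333e+00  5.02509063e-04  2.07384870e+00] [-0.18292034 -1.25060187 -0.26078662]
```

View pics/over.png

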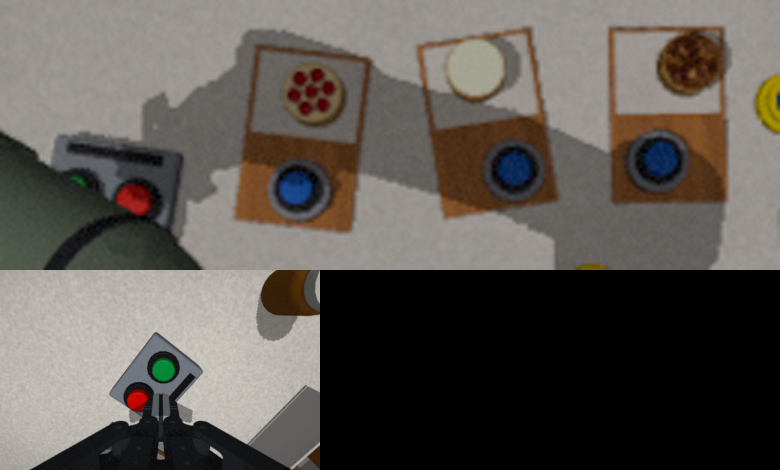

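The nut puck is unmoved at original pixel (369,203), and the wrist view shows green at (163,100) and red at (138,130) in the half-size inset. I'll cross-check the green position through the wrist calibration.

```bash
python3 - <<'E'
from h import *
f=grab_frame("wrist"); im=f["image"][:,:,::-1]; hsv=cv2.cvtColor(im,cv2.COLOR_BGR2HSV)
m=cv2.inRange(hsv,(50,100,40),(90,255,255)); n,l,st,c=cv2.connectedComponentsWithStats(m)
i=1+np.argmax(st[1:,4]); print(c[i],st[i],pix2world(f,*c[i],.058),bot.observe()["position"])
E
```

```text
[326.45675523 197.06557377] [ 304  173   46   49 1769] [0.53391813 0.4201698  0.058     ] [0.53264375 0.41456677 0.15452783]
```

The two views agree within about 4 mm, so I'll aim at (0.534, 0.418), stop just above the cap, then press.

Request:
arm_command --commands '[[[1,3,-20],0,1],[[0,0,-30],0,1],[[0,0,-20],0,1],[[0,0,-10],0,1],[[0,0,0],0,1],[[0,0,0],0,1]]'

```text
clock: 8.45
position: [0.534, 0.4186, 0.0755]
tool_rot: [3.141, -0.0, 2.073]
force: [0.4, 0.4, 0.0]
grip_width: 0.0002
finger_force: 0.0
```

Request:
arm_command --commands '[[[0,0,-10],0,1],[[0,0,-4],0,1],[[0,0,-2],0,1],[[0,0,-2],0,1],[[0,0,-1],0,1],[[0,0,-1],0,1],[[0,0,0],0,1],[[0,0,0],0,1]]'

```text
clock: 9.25
position: [0.5337, 0.4186, 0.055]
tool_rot: [3.142, 0.0, 2.074]
force: [-1.3, -2.3, 3.1]
grip_width: 0.0
finger_force: 1.6
```

```bash
python3 - <<'E'
from h import *
F=[]
for i in range(6):
    f=grab_frame("wrist"); s=bot.observe(); F.append(s["force"])
print(np.mean(F,0),s["position"],s["finger_force"])
E
```

```text
[-1.57680324 -1.80810128  3.2218771 ] [0.53366779 0.41856319 0.05482386] 1.6724077798426151
```

Request:
arm_command --commands '[[[0,0,-1],0,1],[[0,0,-1],0,1],[[0,0,-1],0,1],[[0,0,-0.5],0,1],[[0,0,0],0,1],[[0,0,0],0,1]]'

```text
clock: 10.15
position: [0.5337, 0.4186, 0.0513]
tool_rot: [3.141, -0.0, 2.074]
force: [-1.0, -1.8, 4.1]
grip_width: -0.0003
finger_force: 2.6
```

```bash
python3 - <<'E'
from h import *
F=[]
for i in range(6):
    f=grab_frame("wrist"); s=bot.observe(); F.append(s["force"])
print(np.mean(F,0),s["position"],s["finger_force"])
E
```

```text
[-1.12620355 -1.78076108  5.00065002] [0.5337215  0.41865519 0.05132661] 2.578529790043831
```

The force is 5.0 N at 6.7 mm below the cap's rest height, so this press also counts. I'll release and retreat upward.

Request:
arm_command --commands '[[[0,0,2],0,1],[[0,0,4],0,1],[[0,0,8],0,1],[[0,0,20],0,1],[[0,0,30],0,1],[[0,0,40],0,1],[[0,0,40],0,1],[[0,0,30],0,1],[[0,0,10],0,1],[[0,0,0],0,1],[[0,0,0],0,1],[[0,0,0],0,1]]'

```text
clock: 11.65
position: [0.5333, 0.4181, 0.2338]
tool_rot: [-3.14, 0.0, 2.074]
force: [-0.2, -0.1, -0.2]
grip_width: 0.0003
finger_force: 0.0
```

```bash
python3 - <<'E'
from h import *
f=grab_frame("scene"); cv2.imwrite("pics/end.png",f["image"][:,:,::-1]); s=bot.observe(); print(s["position"],s["force"])
E
```

```text
[0.5333436  0.41821466 0.23389084] [0.00664742 0.72201339 0.79936853]
```

View pics/end.png

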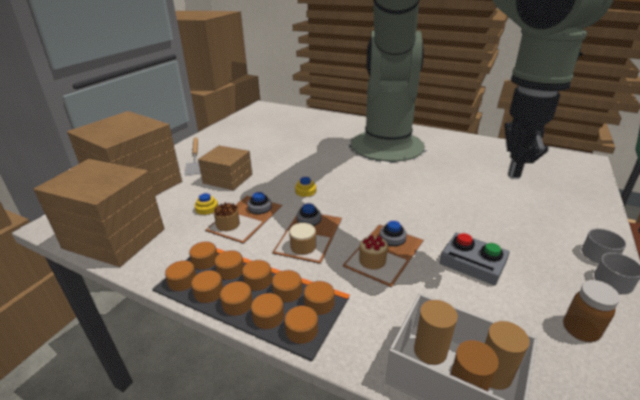

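The picture shows everything in its original place: nut puck at (259,202), console at (475,257), all caps up, and the hand well clear at (527,150).

```bash
python3 -c "
from workcell import ticket
print(ticket.job_done())"
```

```text
the job is handed in; nothing more can be done
None
```

I pressed and released the nut puck's blue cap, then the green order-complete button (about 5 N each), left everything else in place with the hand clear, and handed the job in; it returned no verdict.

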